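# Nest the angle offcut over its mate on the saddle

## Robot

A 6-joint arm with a two-finger parallel gripper is mounted at the origin on the work surface. World frame = base frame: x ahead of the robot, y to its left, z up, the work surface at z = 0. Lengths are in m, angles in rad, forces in N, time in s.
With the tool pointing down it reaches from about 0.275 to 0.85 m from the base axis. Payload 19 kg.
Tool frame: the origin (TCP) lies at the very end of the fingers, on their centre line; the grasp point (between the pads) lies 19 mm behind it; z points along the fingers, y is the direction in which the jaws open and shut (so a half turn about z gives the same grasp; the last joint's range is limited). The gripper opens to 85 mm and grips with 20 to 120 N. Pads are 22 mm wide; open, the fingers measure 114 mm over their backs; the gripper's body (76 mm by 85 mm) begins 54 mm behind the grasp point. The pads swing forward as they close: fully open they stand 13 mm farther back than shut.
Start: joints at [-1.425, 0.15, 1.437, -0, 1.554, -0.134], TCP at [0.159, -0.553, 0.231] pointing down, gripper open.
Joint ranges: [-2.8, 2.8], [-0.68, 2.1], [0.12, 2.68], [-1.39, 4.53], [0.16, 2.79], [-2.81, 2.81]. Speed limits (rad/s): [1.89, 1.89, 2.22, 3.01, 3.01, 3.01].

## Interface

Orientations are given as a 3x3 rotation matrix whose columns are the frame's x, y, z axes.
In Python, from workcell import * gives the robot as it stands. The module is installed in compiled form; this text tells all that it offers.
- The arm moves only by the tool carry_out, never from a script. Its argument "targets" is a list of rows, each a list of 3 entries, a list of its own where there are three numbers: the turn, a rotation vector about the tool's x, y, z in rad, then the shift along the tool's x, y, z in cm, then the opening in per cent of the stroke, from 0 (shut) to 100 (fully open). A call has 1 to 12 rows; each row is the pose to reach, as a shift and turn from the pose measured when the call began, along the tool's axes at that moment; what a row does not reach only later rows make up. A row lasts 1/10 s, in which the tool goes at most 50 mm and 8.59 degrees, less where a joint would pass 70% of its speed; a pose out of reach is approached as far as the arm can. A call with a gripper value outside its range is refused whole. The fingers move at their own pace and stop on an object; "force" is the grip in N (left out, the last holds). Time passes only in rows, so rows that repeat a pose let the fingers close. It gives the time, the measured TCP pose, the force and the opening at its end, in the units of the state.
- sense(): the state, without advancing time (a new reading comes with each control period).
- read_camera(name): name is "side" or "top" or "wrist"; returns a dict with "img" (420x560x3 uint8, blue, green, red), "camera_matrix" (3x3 intrinsics, pixels), "R" (3x3) and "t" (3): a world point X has camera coordinates R X + t. Camera axes: x right, y down, z forward; pixel columns grow to the right and rows downward; lengths in m; the calibration is good to about 2 mm. A picture is of the moment at which its call begins. There is no depth.
- hand_in(): hands the job in, once; it reports no verdict.
The state is a dict: "clock": time; "joints": joint angles; "joint_velocities": joint speeds; "effort": joint torques, N m; "tool_pos": TCP position; "eef_rot": TCP orientation; "ft_force": force on the tool from outside, world axes, zero at the start; "torque": the same for the moment, N m; "finger_gap": finger opening in m.
Only numpy, scipy, OpenCV 4.12 (cv2) and the standard library are available. Lean on these libraries where they do the work, as an engineer would, in place of code of your own. Each camera call takes 0.05 s, during which the arm holds its last target. There are 200 camera calls.

## Task

Tidy up the aluminium angle offcuts: of the three lying loose on the bench like little roofs, pick the one of the same section as the short piece on the wooden saddle (the middle size, not the narrow nor the wide one) and nest it over that short piece, ridge on ridge, legs aligned, fully down and centred along its length. Set it down while still held rather than dropping it, then let go, leaving the short piece seated centrally on its saddle.

Things in the scene. Friction and masses are not known exactly. Their poses are not given: they have to be found in the camera images.
- offcut_centre (a point): Loose aluminium angle to move: 35 mm legs, 5 mm thick, 60 mm long, standing like a roof, 49.5 mm wide, 28.3 mm high, about 55 g. Point: mid-length, centre line, half-way up (14.1 mm below ridge, in the hollow). y along ridge, z up. Slopes slip: grip its two ends (close along y) near the ridge. Not wanted, also 60 mm long: a narrow one (20 mm legs, 17 mm high), a wide one (50 mm legs, 39 mm high).
- lower_centre (a point): Short aluminium angle sitting loose on the saddle, same section (35 mm legs, 5 mm thick, 28.3 mm high) but 40 mm long, same roof attitude. Point: mid-length, centre line, half-way up (14.1 mm below ridge), 43 mm above the bench. y along ridge, z up. Fully nested, the offcut's centre is 7.1 mm above this point and it overhangs 10 mm at each end, so fingers there pass clear.
- saddle_ridge (a point): Fixed wooden saddle: plywood base 90 x 90 x 15 mm with a roof-shaped wooden block 36 mm long, ridge 50 mm above the bench. Point: middle of the ridge; y along ridge, z up. The short piece sits on it, its centre 7.1 mm below this point.
There are look-alikes about, which are no part of the job. What is shaped like the part that bears offcut_centre but orange is not meant.

How it is judged:
By the outcome, as a careful person would: the job done as asked, in the order asked, and still so for the second after the job is handed in, with the robot touching nothing.
It also fails if it takes over 35 s, if anything falls off the work surface, if the arm or the gripper's body presses on something with over 40 N, if the wrist force passes 120 N, or if a joint passes its speed limit or range.

## Working session

There is one attempt and no reset: what is moved stays moved. The work goes in short steps, Python scripts to look and compute and a tool call to move; the robot and the scene stay as the last step left them, time stands still between calls to the robot, and variables do not carry over. Pictures are saved under pics/ and viewed, about 8 in all and at most 12, crops included, and the job is handed in when it is done.

Besides the shell and the picture viewer there is one more tool, called after ">>>" as name([rows], argument=value, ...), one row to a line, values as JSON. carry_out: Moves the arm, as the interface text tells. Its arguments: {"type":"object","properties":{"targets":{"type":"array","items":{"type":"array"}},"force":{"type":"number"}},"required":["targets"]}

```bash
mkdir -p pics
cat > h.py <<'E'
from workcell import *
import numpy as np, cv2
def ray(c,u,v):
    d=c["R"].T@np.linalg.inv(c["camera_matrix"])@np.array([u,v,1.]); return -c["R"].T@c["t"], d/np.linalg.norm(d)
def plane(c,u,v,z):
    o,d=ray(c,u,v); return o+d*(z-o[2])/d[2]
def tri(obs):
    A=np.zeros((3,3));b=np.zeros(3)
    for c,u,v in obs:
        o,d=ray(c,u,v);P=np.eye(3)-np.outer(d,d);A+=P;b+=P@o
    X=np.linalg.solve(A,b); return X
def proj(c,X):
    p=c["camera_matrix"]@(c["R"]@np.asarray(X)+c["t"]); return p[:2]/p[2]
E
python3 - <<'E'
from h import *
for n in("top","side","wrist"):
    c=read_camera(n); cv2.imwrite(f"pics/{n}0.png",c["img"]); print(n,np.round(-c["R"].T@c["t"],3),c["camera_matrix"][0,0]); np.savez(f"{n}0.npz",**c)
s=sense();print(s["clock"],s["tool_pos"],np.round(s["eef_rot"],3))
E
```

```text
top [0.482 0.027 1.109] 531.8186034627408
side [0.411 0.513 0.673] 488.8485357300822
wrist [ 0.232 -0.532  0.374] 292.4304923443549
0.15 [ 0.1587512  -0.55245506  0.23084242] [[ 0.961  0.276 -0.   ]
 [ 0.276 -0.961  0.001]
 [ 0.    -0.001 -1.   ]]
```

View pics/top0.png

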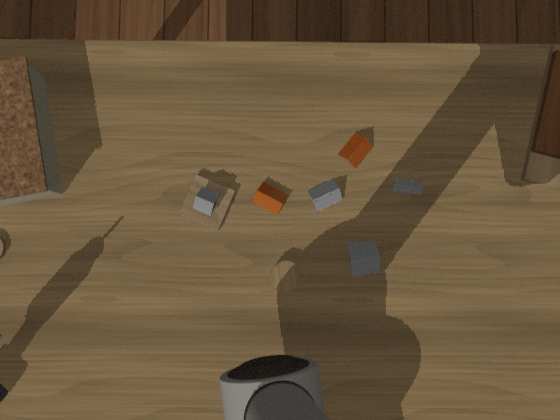

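View pics/side0.png

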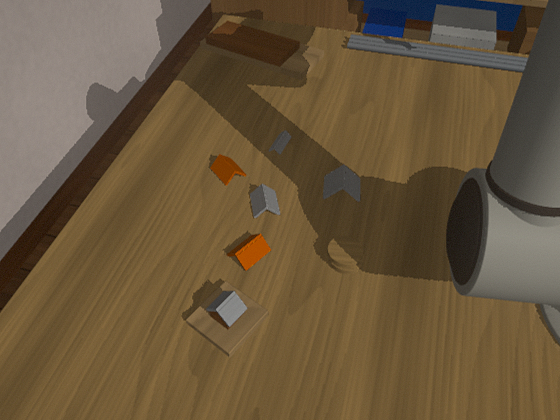

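Top view: the grey loose roofs are at (325,195), (408,187) and (364,258). The last two look narrow and wide, so (325,195) looks like the middle one. The short piece on its saddle is at (206,201). The orange look-alikes are at (270,198) and (356,150). In the side view, the middle one is at (264,200) and the short piece at (228,308). I'll confirm in one enlarged crop.

Run:
```python
from h import *
t=cv2.imread("pics/top0.png");s=cv2.imread("pics/side0.png")
f=lambda i,x,y,w,h:cv2.resize(i[y:y+h,x:x+w],(400,300),interpolation=cv2.INTER_CUBIC)
cv2.imwrite("pics/crop1.png",np.vstack([np.hstack([f(t,295,172,48,36),f(t,182,183,48,36)]),np.hstack([f(s,240,182,48,36),f(s,204,290,48,36)])]))
c=dict(np.load("top0.npz"))
hsv=cv2.cvtColor(t,cv2.COLOR_BGR2HSV)
m=((hsv[...,1]<70)&(hsv[...,2]>45)).astype(np.uint8); m=cv2.bitwise_or(m,((hsv[...,0]>95)&(hsv[...,0]<130)).astype(np.uint8))
m[:, :140]=0;m[:, 440:]=0;m[:130]=0;m[300:]=0
n,l,st,ce=cv2.connectedComponentsWithStats(m)
for i in range(1,n):
    if st[i,4]>60:
        cs,_=cv2.findContours((l==i).astype(np.uint8),0,2);r=cv2.minAreaRect(cs[0]);
        b=np.array([plane(c,*p,0.02)[:2] for p in cv2.boxPoints(r)])
        print(np.round(ce[i]),st[i,4],np.round(b.mean(0),3),np.round(np.linalg.norm(b[1]-b[0])*1e3),np.round(np.linalg.norm(b[2]-b[1])*1e3), np.round(np.degrees([np.arctan2(*(b[1]-b[0])[::-1]),np.arctan2(*(b[2]-b[1])[::-1])])))
```

```text
[325. 195.] 701 [ 0.612 -0.07 ] 63.0 50.0 [ -63. -154.]
[407. 186.] 391 [ 0.631 -0.24 ] 29.0 62.0 [ -8. -97.]
[205. 200.] 506 [0.599 0.178] 52.0 45.0 [ -23. -114.]
[364. 257.] 1016 [ 0.484 -0.148] 65.0 70.0 [ -80. -171.]
```

View pics/crop1.png

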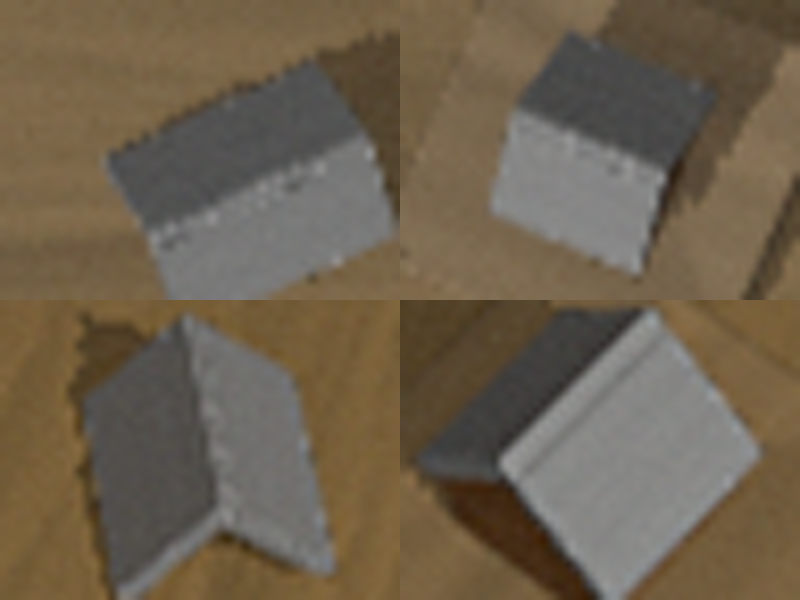

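Crop: the candidate at top (325,195) measures 63 x 50 mm, matching the 60 x 49.5 of the wanted one. The narrow one measures 29 x 62 and the wide one 65 x 70. The candidate is bare aluminium, the same section as the short piece, so it is the one. Next I triangulate the ridge ends read in the crop.

Run:
```python
from h import *
T=dict(np.load("top0.npz"));S=dict(np.load("side0.npz"))
g=lambda ox,oy,u,v:(ox+(u+.5)/8.333-.5,oy+(v+.5)/8.333-.5)
for name,a in {"off":[(295,172,150,230),(240,182,222,212),(295,172,362,135),(240,182,188,15)],"low":[(182,183,118,108),(204,290,102,165),(182,183,265,170),(204,290,250,12)]}.items():
    p=[g(*q) for q in a]
    A=tri([(T,*p[0]),(S,*p[1])]);B=tri([(T,*p[2]),(S,*p[3])])
    print(name,A.round(4),B.round(4),"mid",((A+B)/2).round(4),"len",np.linalg.norm(A-B).round(4),"ang",np.degrees(np.arctan2(*(A-B)[1::-1])))
s=sense();print(s["tool_pos"],np.degrees(np.arctan2(s["eef_rot"][1,1],s["eef_rot"][0,1])))
W=dict(np.load("wrist0.npz"));R=s["eef_rot"];print("cam in tool",R.T@(-W["R"].T@W["t"]-s["tool_pos"]),"\n",(R.T@W["R"].T).round(3))
```

```text
off [ 0.6022 -0.0434  0.0254] [ 0.6258 -0.0953  0.0287] mid [ 0.614  -0.0694  0.0271] len 0.0571 ang 114.46399278559507
low [0.6051 0.1916 0.0541] [0.5903 0.156  0.0554] mid [0.5977 0.1738 0.0547] len 0.0385 ang 67.45252536309077
[ 0.1587512  -0.55245506  0.23084242] -73.96936232150088
cam in tool [ 7.65540770e-02  1.16503283e-04 -1.42766720e-01] 
 [[ 0.001 -0.954 -0.299]
 [ 1.     0.001 -0.   ]
 [ 0.    -0.299  0.954]]
```

>>> carry_out([
  [[0, 0, 0.672], [62.2, -57.7, 6], 100],
  [[0, 0, 0.672], [62.2, -57.7, 6], 100],
  [[0, 0, 0.672], [62.2, -57.7, 6], 100],
  [[0, 0, 0.672], [62.2, -57.7, 6], 100],
  [[0, 0, 0.672], [62.2, -57.7, 6], 100],
  [[0, 0, 0.672], [62.2, -57.7, 6], 100],
  [[0, 0, 0.672], [62.2, -57.7, 6], 100],
  [[0, 0, 0.672], [62.2, -57.7, 6], 100],
  [[0, 0, 0.672], [62.2, -57.7, 6], 100],
  [[0, 0, 0.672], [62.2, -57.7, 6], 100],
  [[0, 0, 0.672], [62.2, -57.7, 6], 100],
  [[0, 0, 0.672], [62.2, -57.7, 6], 100],
])

```text
clock: 1.35
tool_pos: [0.4637, -0.0465, 0.1897]
eef_rot: [[0.924, -0.382, 0.0], [-0.382, -0.924, 0.001], [-0.0, -0.001, -1.0]]
ft_force: [1.1, -0.1, 0.2]
finger_gap: 0.0854
```

```bash
cat >> h.py <<'E'
def rel(P,yaw,s=None):
    """row turn/shift (cm) to put TCP at P with tool y at world yaw (deg), tool pointing down"""
    from scipy.spatial.transform import Rotation as Ro
    s=s or sense();R=s["eef_rot"];a=np.radians(yaw);y=np.array([np.cos(a),np.sin(a),0]);z=np.array([0,0,-1.])
    G=np.column_stack([np.cross(y,z),y,z])
    print("t",s["clock"],"turn",Ro.from_matrix(R.T@G).as_rotvec().round(4),"shift",(R.T@(np.array(P)-s["tool_pos"])*100).round(2),"tcp",s["tool_pos"].round(4),"F",s["ft_force"].round(1),"gap",round(s["finger_gap"],4))
E
python3 -c "
from h import *
rel([.598,.174,.16],-112.5)"
```

```text
t 1.35 turn [-0.0008  0.0001  0.0006] shift [  3.99 -25.51   3.  ] tcp [ 0.4637 -0.0465  0.1897] F [ 1.1 -0.1  0.2] gap 0.0854
```

>>> carry_out([
  [[0, 0, 0], [4, -25.5, 3], 100],
  [[0, 0, 0], [4, -25.5, 3], 100],
  [[0, 0, 0], [4, -25.5, 3], 100],
  [[0, 0, 0], [4, -25.5, 3], 100],
  [[0, 0, 0], [4, -25.5, 3], 100],
  [[0, 0, 0], [4, -25.5, 3], 100],
  [[0, 0, 0], [4, -25.5, 3], 100],
  [[0, 0, 0], [4, -25.5, 3], 100],
])

```text
clock: 2.15
tool_pos: [0.5977, 0.1732, 0.1598]
eef_rot: [[0.924, -0.382, -0.0], [-0.382, -0.924, 0.0], [-0.0, -0.0, -1.0]]
ft_force: [-0.1, 0.1, -0.4]
finger_gap: 0.0853
```

Run:
```python
from h import *
c=read_camera("wrist");np.savez("wlow.npz",**c);im=c["img"]
E=[[.6051,.1916,.0571],[.5903,.156,.0571]]
p=[proj(c,e) for e in E];m=np.mean(p,0);print(p)
x,y=(m-[80,60]).astype(int);x=max(x,0);y=min(max(y,0),300);print(x,y)
cv2.imwrite("pics/wlow.png",cv2.resize(im[y:y+120,x:x+160],(800,600),interpolation=cv2.INTER_CUBIC))
rel([.614,-.0694,.13],-65.5)
```

```text
[array([259.87221555, 217.45892374]), array([303.70243346, 217.59280699])]
201 157
t 2.2 turn [-4.000e-04 -2.000e-04 -8.203e-01] shift [10.78 21.75  3.  ] tcp [0.5977 0.1728 0.1601] F [ 0.1 -0.2  0.4] gap 0.0851
```

View pics/wlow.png

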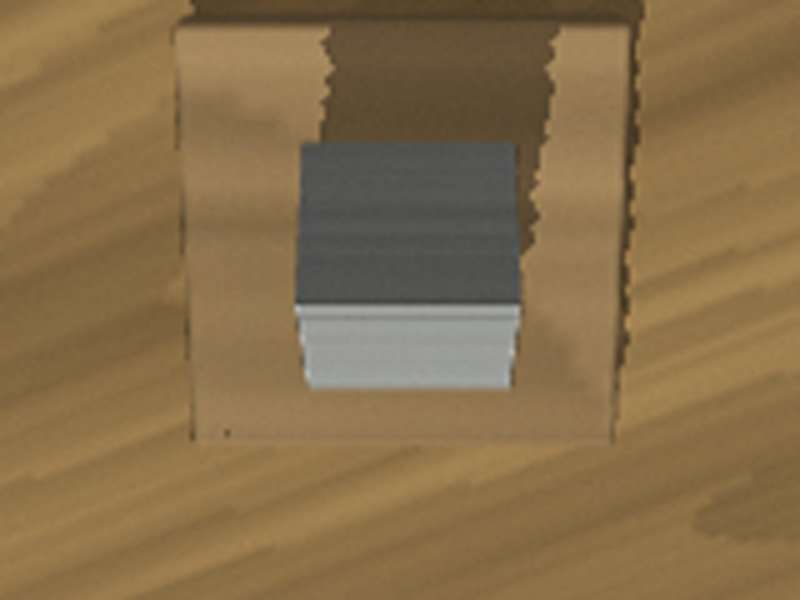

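Wrist view: the short piece's ridge runs from crop (295,304) to (521,304), level in the picture, so my yaw is right. It sits within about 1 mm of the middle of the saddle base (columns 175–630). Next, over the offcut.

>>> carry_out([
  [[0, 0, -0.82], [10.8, 21.8, 3], 100],
  [[0, 0, -0.82], [10.8, 21.8, 3], 100],
  [[0, 0, -0.82], [10.8, 21.8, 3], 100],
  [[0, 0, -0.82], [10.8, 21.8, 3], 100],
  [[0, 0, -0.82], [10.8, 21.8, 3], 100],
  [[0, 0, -0.82], [10.8, 21.8, 3], 100],
  [[0, 0, -0.82], [10.8, 21.8, 3], 100],
  [[0, 0, -0.82], [10.8, 21.8, 3], 100],
  [[0, 0, -0.82], [10.8, 21.8, 3], 100],
])

```text
clock: 3.1
tool_pos: [0.6138, -0.0694, 0.1306]
eef_rot: [[0.911, 0.412, 0.001], [0.412, -0.911, 0.0], [0.001, -0.0, -1.0]]
ft_force: [0.5, -0.6, -0.1]
finger_gap: 0.0855
```

Run:
```python
from h import *
T=dict(np.load("top0.npz"));W=dict(np.load("wlow.npz"));S=dict(np.load("side0.npz"))
g=lambda ox,oy,u,v,k:(ox+(u+.5)/k-.5,oy+(v+.5)/k-.5)
w=[g(201,157,295,304,5),g(201,157,521,304,5)]
t=[g(182,183,118,108,8.333),g(182,183,265,170,8.333)]
s=[g(204,290,102,165,8.333),g(204,290,250,12,8.333)]
A,B=[plane(W,*q,.0571) for q in w];print("low wrist plane",((A+B)/2).round(4),np.linalg.norm(A-B),np.degrees(np.arctan2(*(A-B)[1::-1])))
P=[tri([(W,*w[i]),(T,*t[i]),(S,*s[i])]) for i in(0,1)];print("3view",np.round(P,4),np.mean(P,0).round(4))
P=[tri([(W,*w[i]),(S,*s[i])]) for i in(0,1)];print("W+S",np.mean(P,0).round(4))
c=read_camera("wrist");np.savez("woff.npz",**c);im=c["img"]
m=np.mean([proj(c,e) for e in [[.6022,-.0434,.0283],[.6258,-.0953,.0283]]],0)
x,y=(m-[80,60]).astype(int);print(x,y)
cv2.imwrite("pics/woff.png",cv2.resize(im[y:y+120,x:x+160],(800,600),interpolation=cv2.INTER_CUBIC))
rel([.614,-.0694,.03],-65.5)
```

```text
low wrist plane [0.5977 0.1734 0.0571] 0.03975326280893327 67.60924497703338
3view [[0.6048 0.1919 0.0549]
 [0.5901 0.1557 0.0557]] [0.5975 0.1738 0.0553]
W+S [0.5975 0.1739 0.0554]
202 157
t 3.15 turn [-0.0001 -0.0009 -0.0018] shift [-1.000e-02  3.000e-02  1.005e+01] tcp [ 0.6139 -0.0692  0.1305] F [0.5 0.2 0.5] gap 0.0856
```

View pics/woff.png

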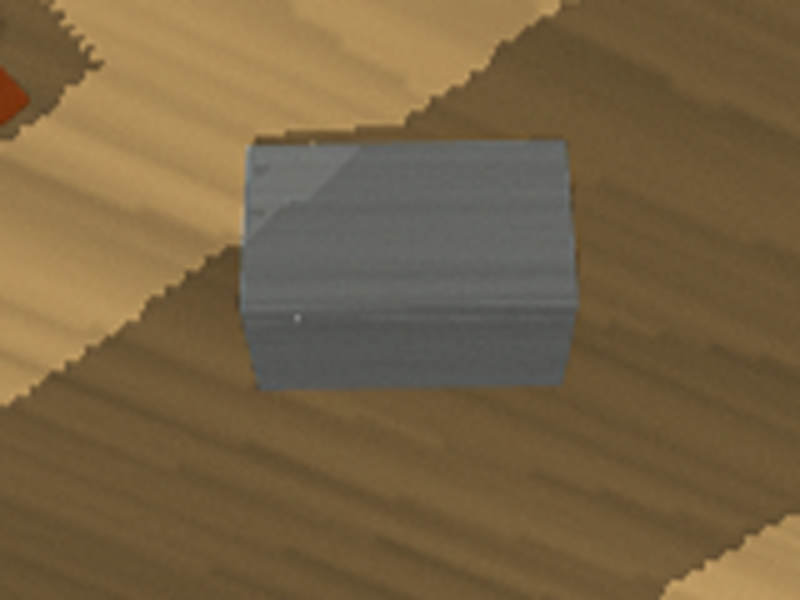

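Wrist view: the offcut's ridge runs from crop (240,308) to (578,304). The lower-leg edges run (262,389) to (563,384), a slight tilt of about 0.8°. It is centred under the gripper.

Run:
```python
from h import *
W=dict(np.load("woff.npz"));T=dict(np.load("top0.npz"));S=dict(np.load("side0.npz"))
g=lambda ox,oy,u,v,k=5:(ox+(u+.5)/k-.5,oy+(v+.5)/k-.5)
A,B=[plane(W,*g(202,157,*q),.0283) for q in((240,308),(578,304))];ya=np.degrees(np.arctan2(*(B-A)[1::-1]))
print("ridge",((A+B)/2).round(4),np.linalg.norm(A-B),ya)
C,D=[plane(W,*g(202,157,*q),.0) for q in((250,145),(568,141))];E,F=[plane(W,*g(202,157,*q),.0) for q in((262,389),(563,384))]
print("feet mid",((C+D+E+F)/4).round(4),np.linalg.norm((C+D-E-F)/2),[np.degrees(np.arctan2(*(q)[1::-1])) for q in (D-C,F-E)])
w=[g(202,157,240,308),g(202,157,578,304)];s=[g(240,182,222,212,8.333),g(240,182,188,15,8.333)]
print("W+S",[tri([(W,*w[i]),(S,*s[i])]).round(4) for i in(0,1)])
M=(A+B)/2; rel([M[0],M[1],.002],ya)
```

```text
ridge [ 0.614  -0.0704  0.0283] 0.05939781255445554 -64.87684016335056
feet mid [ 0.6132 -0.0712  0.    ] 0.04916707431923303 [np.float64(-64.86073394320478), np.float64(-64.57107306622069)]
W+S [array([ 0.6014, -0.0431,  0.0264]), array([ 0.6265, -0.0975,  0.0267])]
t 3.15 turn [-0.0001 -0.0009 -0.0126] shift [-0.05  0.12 12.85] tcp [ 0.6139 -0.0692  0.1305] F [0.5 0.2 0.5] gap 0.0856
```

>>> carry_out([
  [[0, 0, -0.013], [-0.05, 0.12, 4], 100],
  [[0, 0, -0.013], [-0.05, 0.12, 8], 100],
  [[0, 0, -0.013], [-0.05, 0.12, 10.5], 100],
  [[0, 0, -0.013], [-0.05, 0.12, 11.5], 100],
  [[0, 0, -0.013], [-0.05, 0.12, 12.2], 100],
  [[0, 0, -0.013], [-0.05, 0.12, 12.75], 100],
  [[0, 0, -0.013], [-0.05, 0.12, 12.75], 100],
  [[0, 0, -0.013], [-0.05, 0.12, 12.75], 100],
], force=40)

```text
clock: 3.95
tool_pos: [0.6145, -0.0705, 0.004]
eef_rot: [[0.905, 0.425, 0.002], [0.425, -0.905, 0.0], [0.002, 0.001, -1.0]]
ft_force: [-0.9, 0.3, 0.5]
finger_gap: 0.0852
```

>>> carry_out([
  [[0, 0, 0], [0, 0, 0], 80],
  [[0, 0, 0], [0, 0, 0], 72],
  [[0, 0, 0], [0, 0, 0], 60],
  [[0, 0, 0], [0, 0, 0], 60],
  [[0, 0, 0], [0, 0, 0], 60],
  [[0, 0, 0], [0, 0, 0], 60],
  [[0, 0, 0], [0, 0, 0], 60],
], force=40)

```text
clock: 4.65
tool_pos: [0.615, -0.0707, 0.0049]
eef_rot: [[0.905, 0.425, 0.003], [0.425, -0.905, -0.0], [0.003, 0.002, -1.0]]
ft_force: [-0.9, -0.1, 6.8]
finger_gap: 0.0591
```

>>> carry_out([
  [[0, 0, 0], [0, 0, -1], 50],
  [[0, 0, 0], [0, 0, -3], 50],
  [[0, 0, 0], [0, 0, -6], 50],
  [[0, 0, 0], [0, 0, -9.5], 50],
  [[0, 0, 0], [0, 0, -9.5], 50],
])

```text
clock: 5.15
tool_pos: [0.6167, -0.071, 0.1057]
eef_rot: [[0.905, 0.425, 0.011], [0.425, -0.905, -0.002], [0.009, 0.006, -1.0]]
ft_force: [0.7, -0.3, -0.4]
finger_gap: 0.059
```

Run:
```python
from h import *
c=read_camera("wrist");w=c["img"][120:320,130:430];np.savez("wheld.npz",**c)
s=read_camera("side");np.savez("sheld.npz",**s);p=proj(s,sense()["tool_pos"]);x,y=(p-[60,60]).astype(int);print(x,y)
a=cv2.resize(w,(450,300),interpolation=cv2.INTER_CUBIC);b=cv2.resize(s["img"][y:y+103,x:x+120],(350,300),interpolation=cv2.INTER_CUBIC)
cv2.imwrite("pics/held.png",np.hstack([a,b]))
rel([.5976,.1735,.14],-112.4)
```

```text
202 104
t 5.25 turn [ 8.000e-04 -5.300e-03  8.296e-01] shift [  8.82 -22.83  -3.91] tcp [ 0.615  -0.0707  0.1012] F [-0.4  0.1 -1.1] gap 0.0588
```

View pics/held.png

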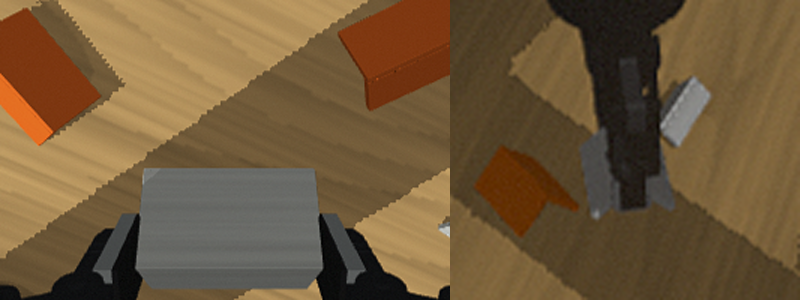

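Held view: the offcut is clamped by its two ends and clear of the bench. In the wrist crop its leg edge is at row 168, ridge at 268 and near edge at 288. I'll compare that with a level pose to check for tilt about the jaw axis.

Run:
```python
from h import *
c=dict(np.load("wheld.npz"));s=sense();R=s["eef_rot"];p=s["tool_pos"]
for th in (-6,-3,0,3,6):
    a=np.radians(th);Q=np.array([[np.cos(a),0,np.sin(a)],[0,1,0],[-np.sin(a),0,np.cos(a)]])
    o=[]
    for q in ([.02475,0,.0141],[0,0,-.0141],[-.02475,0,.0141]): # tool axes, about mid of piece
        o.append(proj(c,p+R@(np.array([0,0,-.0095])+Q@np.array(q)))[1])
    print(th,np.round(o,1))
print("seen",[ (r+.5)/1.5-.5+120 for r in (168,268,288)], "rows; cols",[(u+.5)/1.5-.5+130 for u in(138,322)])
# ridge centre cols
print(proj(c,p+R@np.array([0,0,-.0235])))
```

```text
-6 [228.7 292.2 310. ]
-3 [228.  293.6 307.7]
0 [227.5 294.9 305.4]
3 [227.  296.3 303.1]
6 [226.7 297.5 300.7]
seen [231.83333333333331, 298.5, 311.83333333333337] rows; cols [221.83333333333331, 344.5]
[279.87827501 294.8299755 ]
```

The spans fit level to within about 2°. The seen columns and rows are 3–4 px off, which is the wrist calibration bias, so I'll check relative alignment when hovering. Carrying now.

>>> carry_out([
  [[0, 0, 0.1], [1, -2.8, -3.9], 50],
  [[0, 0, 0.22], [2.2, -5.6, -3.9], 50],
  [[0, 0, 0.35], [3.5, -9, -3.9], 50],
  [[0, 0, 0.48], [5, -13, -3.9], 50],
  [[0, 0, 0.6], [6.3, -16.5, -3.9], 50],
  [[0, 0, 0.72], [7.5, -19.8, -3.9], 50],
  [[0, 0, 0.8], [8.5, -22, -3.9], 50],
  [[0.001, -0.005, 0.83], [8.82, -22.83, -3.9], 50],
  [[0.001, -0.005, 0.83], [8.82, -22.83, -3.9], 50],
  [[0.001, -0.005, 0.83], [8.82, -22.83, -3.9], 50],
  [[0.001, -0.005, 0.83], [8.82, -22.83, -3.9], 50],
])

```text
clock: 6.35
tool_pos: [0.5976, 0.1726, 0.1395]
eef_rot: [[0.924, -0.381, -0.0], [-0.381, -0.924, -0.0], [-0.0, 0.0, -1.0]]
ft_force: [0.9, 0.3, 0.2]
finger_gap: 0.0587
```

```bash
python3 -c "
from h import *
rel([.5978,.1734,.070],-112.4)"
```

```text
t 6.35 turn [ 0.0002  0.0001 -0.0002] shift [-0.01 -0.08  6.95] tcp [0.5976 0.1726 0.1395] F [0.9 0.3 0.2] gap 0.0587
```

>>> carry_out([
  [[0, 0, 0], [0, -0.08, 2.5], 50],
  [[0, 0, 0], [0, -0.08, 5], 50],
  [[0, 0, 0], [0, -0.08, 6.5], 50],
  [[0, 0, 0], [0, -0.08, 6.95], 50],
  [[0, 0, 0], [0, -0.08, 6.95], 50],
  [[0, 0, 0], [0, -0.08, 6.95], 50],
])

```text
clock: 6.95
tool_pos: [0.5985, 0.1733, 0.0711]
eef_rot: [[0.924, -0.381, 0.001], [-0.381, -0.924, 0.0], [0.001, -0.0, -1.0]]
ft_force: [0.1, 0.7, -0.4]
finger_gap: 0.0587
```

Run:
```python
from h import *
s=sense();print(s["tool_pos"],s["ft_force"].round(1))
o=[]
for n in("side","top"):
    c=read_camera(n);np.savez(n+"hov.npz",**c);p=proj(c,[.5977,.1735,.06]);x,y=(p-[40,45]).astype(int);print(n,x,y,p)
    o.append(cv2.resize(c["img"][y:y+90,x:x+80],(400,450),interpolation=cv2.INTER_CUBIC))
cv2.imwrite("pics/hover.png",np.hstack(o))
```

```text
[0.59846002 0.17328397 0.07111637] [ 0.1  0.7 -0.4]
side 184 252 [224.70149504 297.99142262]
top 164 153 [204.28415239 198.81674575]
```

View pics/hover.png

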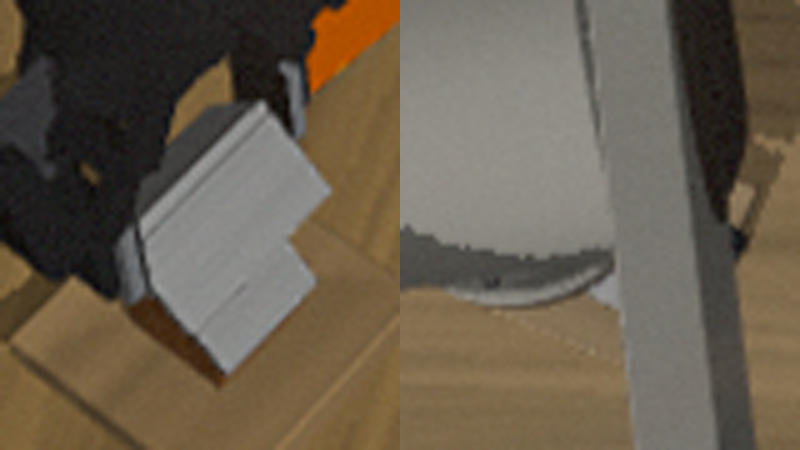

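Hover, side view: the offcut is held level above the short piece and clear of it. Offcut foot corners are at crop (330,190) and about (195,335); the short piece's foot corners are at (315,282) and (228,373). The top view is blocked by the arm.

Run:
```python
from h import *
S=dict(np.load("sidehov.npz"));g=lambda u,v:(184+(u+.5)/5-.5,252+(v+.5)/5-.5)
P=np.array([.5977,.1735]);a=np.radians(-112.4);y=np.array([np.cos(a),np.sin(a)]);x=np.array([-y[1],y[0]]) # tool x approx
f=lambda X:(np.array([(X[:2]-P)@x,(X[:2]-P)@y])*1e3).round(1)
print("off foot",[f(plane(S,*g(*q),.0662)) for q in((330,190),(195,335))])
print("low foot",[f(plane(S,*g(*q),.0288)) for q in((315,282),(228,373))])
print("off ridge",[f(plane(S,*g(*q),.0945)) for q in((263,100),(137,226))])
c=read_camera("wrist");np.savez("whov.npz",**c);im=c["img"]
a=cv2.resize(im[180:380,150:410],(520,400),interpolation=cv2.INTER_CUBIC)
b=cv2.resize(S["img"][265:335,202:256],(270,350),interpolation=cv2.INTER_CUBIC);b=cv2.copyMakeBorder(b,0,50,0,0,0)
cv2.imwrite("pics/hov2.png",np.hstack([a,b]))
```

```text
off foot [array([-22. ,  30.5]), array([-23.4, -28.9])]
low foot [array([-22.4,  19.9]), array([-22.4, -18.8])]
off ridge [array([-0.2, 28.8]), array([ -0.9, -24. ])]
```

View pics/hov2.png

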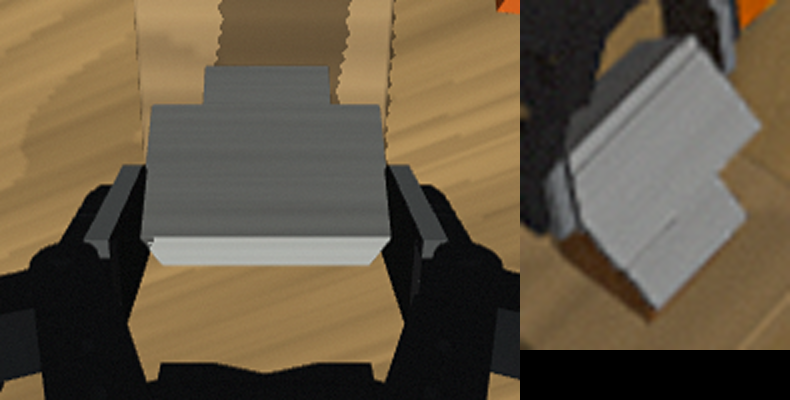

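Both views agree: the centres differ by under 0.5 mm along the ridge and about 0.3 mm across. In the wrist crop the short piece spans columns 204–329 (mid 266.5) and the offcut 151–380 (mid 265.5). Lowering.

>>> carry_out([
  [[0, 0, 0], [0, 0, 1], 50],
  [[0, 0, 0], [0, 0, 1.7], 50],
  [[0, 0, 0], [0, 0, 2.2], 50],
  [[0, 0, 0], [0, 0, 2.5], 50],
  [[0, 0, 0], [0, 0, 2.7], 50],
  [[0, 0, 0], [0, 0, 2.8], 50],
  [[0, 0, 0], [0, 0, 2.8], 50],
])

```text
clock: 7.8
tool_pos: [0.5984, 0.1735, 0.043]
eef_rot: [[0.924, -0.381, 0.001], [-0.381, -0.924, 0.0], [0.001, -0.001, -1.0]]
ft_force: [0.5, -0.2, -0.8]
finger_gap: 0.0592
```

```bash
python3 -c "
from h import *
rel([.5978,.1734,.0405],-112.4)"
```

```text
t 7.8 turn [-0.0005 -0.001  -0.0002] shift [-0.05  0.03  0.25] tcp [0.5984 0.1735 0.043 ] F [ 0.5 -0.2 -0.8] gap 0.0592
```

>>> carry_out([
  [[0, 0, 0], [0, 0, 0.1], 50],
  [[0, 0, 0], [0, 0, 0.2], 50],
  [[0, 0, 0], [0, 0, 0.25], 50],
  [[0, 0, 0], [0, 0, 0.25], 50],
])

```text
clock: 8.2
tool_pos: [0.5984, 0.1736, 0.0412]
eef_rot: [[0.924, -0.381, 0.002], [-0.381, -0.924, 0.0], [0.001, -0.001, -1.0]]
ft_force: [-4.0, -0.2, 7.3]
finger_gap: 0.0586
```

>>> carry_out([
  [[0, 0, 0], [0, 0, 0.07], 50],
  [[0, 0, 0], [0, 0, 0.12], 50],
  [[0, 0, 0], [0, 0, 0.12], 50],
])

```text
clock: 8.5
tool_pos: [0.5984, 0.1737, 0.0411]
eef_rot: [[0.925, -0.381, 0.002], [-0.381, -0.925, 0.0], [0.002, -0.001, -1.0]]
ft_force: [-7.6, -1.4, 14.3]
finger_gap: 0.0586
```

Run:
```python
from h import *
s=read_camera("side");w=read_camera("wrist")
a=cv2.resize(w["img"][180:380,150:410],(520,400),interpolation=cv2.INTER_CUBIC)
b=cv2.resize(s["img"][265:335,202:256],(270,350),interpolation=cv2.INTER_CUBIC);b=cv2.copyMakeBorder(b,0,50,0,0,0)
cv2.imwrite("pics/down.png",np.hstack([a,b]))
rel([.5978,.1734,.15],-112.4)
```

```text
t 8.6 turn [-0.0011 -0.0017 -0.0001] shift [ -0.03   0.03 -10.89] tcp [0.5984 0.1736 0.0411] F [-7.1 -0.2 13.7] gap 0.0587
```

View pics/down.png

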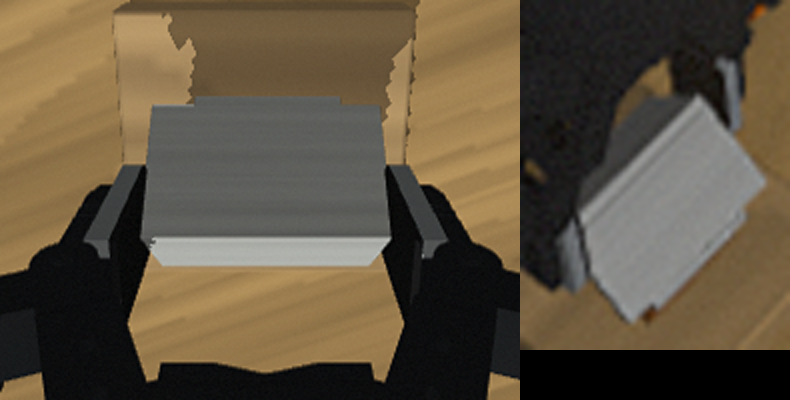

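It is nested, with the foot edges parallel and the overhang even (short piece 195–340, offcut 152–378). There is a sideways push of about 7 N, so I'll relieve it before letting go.

>>> carry_out([
  [[0, 0, 0], [-0.05, 0, 0], 50],
  [[0, 0, 0], [-0.08, 0, 0.02], 50],
  [[0, 0, 0], [-0.08, 0, 0.04], 50],
  [[0, 0, 0], [-0.08, 0, 0.04], 50],
])

```text
clock: 9.0
tool_pos: [0.5982, 0.1739, 0.041]
eef_rot: [[0.925, -0.381, 0.003], [-0.381, -0.925, 0.0], [0.003, -0.002, -1.0]]
ft_force: [1.9, -0.7, 5.0]
finger_gap: 0.0592
```

Sideways force is nearly gone, with light down contact. Opening.

>>> carry_out([
  [[0, 0, 0], [0, 0, 0], 74],
  [[0, 0, 0], [0, 0, 0], 80],
  [[0, 0, 0], [0, 0, 0], 90],
  [[0, 0, 0], [0, 0, 0], 100],
  [[0, 0, 0], [0, 0, 0], 100],
  [[0, 0, 0], [0, 0, 0], 100],
])

```text
clock: 9.6
tool_pos: [0.5982, 0.1739, 0.041]
eef_rot: [[0.925, -0.381, 0.003], [-0.381, -0.925, 0.0], [0.003, -0.001, -1.0]]
ft_force: [0.1, 0.6, -0.3]
finger_gap: 0.0855
```

>>> carry_out([
  [[0, 0, 0], [0, 0, -1], 100],
  [[0, 0, 0], [0, 0, -3], 100],
  [[0, 0, 0], [0, 0, -6], 100],
  [[0, 0, 0], [0, 0, -10], 100],
  [[0, 0, 0], [0, 0, -12], 100],
  [[0, 0, 0], [0, 0, -12], 100],
  [[0, 0, 0], [0, 0, -12], 100],
])

```text
clock: 10.3
tool_pos: [0.5978, 0.1738, 0.1614]
eef_rot: [[0.925, -0.381, 0.004], [-0.381, -0.925, 0.0], [0.003, -0.002, -1.0]]
ft_force: [-0.2, 0.9, 0.7]
finger_gap: 0.0855
```

Run:
```python
from h import *
s=read_camera("side");w=read_camera("wrist");np.savez("wend.npz",**w)
a=cv2.resize(w["img"][157:277,201:361],(480,360),interpolation=cv2.INTER_CUBIC)
b=cv2.resize(s["img"][260:340,197:257],(270,360),interpolation=cv2.INTER_CUBIC)
cv2.imwrite("pics/end.png",np.hstack([a,b]));st=sense();print(st["tool_pos"],st["ft_force"].round(1),st["finger_gap"],st["clock"])
```

```text
[0.59734164 0.17377779 0.16009823] [ 0.3 -0.5 -0.3] 0.08527205740514475 10.4
```

View pics/end.png

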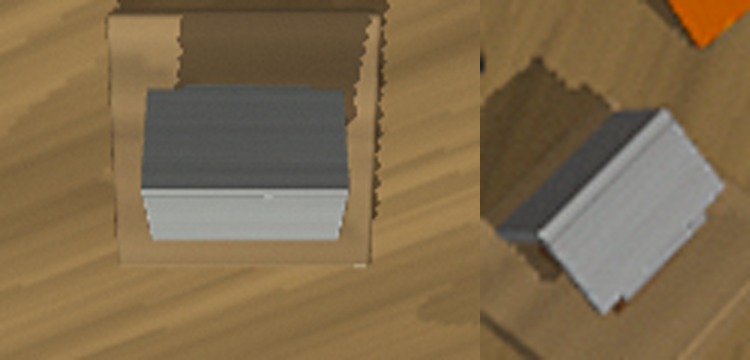

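Final view: the offcut's ridge is level, from (141,188) to (349,188), mid 245. The short piece's edge shows at 181–311, mid 246, and the base's middle is 244. Everything lines up along its length to under 1 mm and the arm is clear.

```bash
python3 -c "
from h import *
g=lambda u,v:(201+(u+.5)/3-.5,157+(v+.5)/3-.5)
W=dict(np.load('wend.npz'));A,B=[plane(W,*g(*q),.0642) for q in((141,188),(349,188))];print(((A+B)/2).round(4),np.linalg.norm(A-B),np.degrees(np.arctan2(*(A-B)[1::-1])))
print(hand_in())"
```

```text
[0.5979 0.1738 0.0642] 0.059528830822931415 67.68322144831455
the job is handed in; nothing more can be done
None
```

I nested the middle-size aluminium offcut (about 60 x 50 mm seen from above) over the short piece on the saddle and handed the job in at about 10.4 s. I gripped it by its ends, set it down while still held, eased off a sideways push of about 7 N, then let go and backed off. The highest wrist force reported was about 16 N.

**Last checks:**
- **Position:** assuming the fully nested ridge height of 64.2 mm, the ridge came out at (0.598, 0.174). It measured 59.5 mm long against the true 60 mm, and its direction was 67.7° against 67.6° for the short piece beforehand.
- **Centring:** the offcut, the short piece and the saddle base line up along the length to under 1 mm.
- **Fully down:** with light contact the tool stopped at 41.0 mm, against 40.8 mm expected.

**What disagreed:**
- **Ridge heights:** the two-view measurements read about 2 mm low for both pieces, so I used the heights in the text.
- **Wrist camera:** it was a few pixels off, so I checked the final alignment from where the two pieces sat relative to each other.

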